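# Check a bench pump with its gauge rod

## Robot

A 7-joint arm with a two-finger parallel gripper is mounted at the origin on a cart in front of the work surface, level with it; the furniture and walls round the work are solid. World frame = base frame: x ahead of the robot, y to its left, z up, the work surface at z = 0. Lengths are in m, angles in rad, forces in N, time in s.
With the tool pointing down it reaches from about 0.4 to 0.85 m from the base axis. Payload 4.5 kg.
Tool frame: the origin (TCP) lies between the finger pads; the fingertips stand 11 mm ahead of it and the grasp point (between the pads) lies 8 mm behind it (r.nose_length is the distance from the TCP to the fingertips, in m); z points along the fingers, y is the line along which they close (so a half turn about z gives the same grasp; the last joint's range is limited). The gripper opens to 88 mm and grips with 3 to 60 N. Pads are 18 mm wide; open, the fingers measure 123 mm over their backs; the gripper's body (75 mm by 187 mm) begins 45 mm behind the grasp point.
Start: joints at [1.263, 0.689, -0.195, 1.565, 0.157, 0.902, -0.215], TCP at [0.21, -0.589, 0.25] pointing down, gripper open.
Joint ranges: [-3.01, 3.01], [-0.46, 2.08], [-1.47, 1.51], [0.13, 2.56], [-1, 4.14], [0.04, 2.09], [-2.66, 2.66]. Speed limits (rad/s): [2.57, 2.57, 3.14, 3.14, 3.14, 3.14, 3.14].

## Interface

Orientations are given as a unit quaternion [x, y, z, w].
In Python, from plant import get_state, snapshot, camera_model, r gives the robot as it stands.
- The arm moves only by the shell command python3 -m inch 'ROWS' [FORCE]. ROWS is text: rows parted by semicolons, each of 7 numbers parted by spaces: the opening, from -1 (shut) to 1 (fully open), then the shift along the tool's x, y, z in m, then the turn, a rotation vector about the tool's x, y, z in rad. A call has 1 to 20 rows; each row shifts and turns the commanded pose from where the row before left it, along the tool's axes as they then stand; what a row does not reach is not made up. A row lasts 1/12 s, in which the tool goes at most 41.7 mm and 7.16 degrees, less where a joint would pass 70% of its speed; a pose out of reach is approached as far as the arm can. A call is refused whole if a number of a shift passes 0.0417 or a number of a turn 0.125, either way. A call with a gripper value outside its range is refused whole. The fingers move at their own pace and stop on an object; FORCE is the grip in N (left out, the last holds). Time passes only in rows, so rows that do not move let the fingers close. It gives the time, the measured TCP pose, the force, the opening and the grip force at its end, in the units of the state.
- get_state(): the state, without advancing time (a new reading comes with each control period).
- snapshot(name): name is "side" or "top"; returns (picture, depth): 400x640x3 uint8, red, green, blue; 400x640 float32, m along the optical axis (not along the pixel's ray), 0 where there is no reading.
- camera_model(name): a dict with "intrinsics" (3x3 intrinsics, pixels), "dist" ([k1, k2, p1, p2, k3] as OpenCV has them; the pictures are not rectified), "view" (4x4, takes a point from world to camera coordinates). Camera axes: x right, y down, z forward; pixel columns grow to the right and rows downward; lengths in m; the calibration is good to about 2 mm. A picture is of the moment at which its call begins. camera_model takes no time and is no camera call.
- r.finish_job(): hands the job in; it is judged then, once.
The state is a dict: "clock": time; "q": joint angles; "qd": joint speeds; "joint_torque": joint torques, N m; "tool_pos": TCP position; "eef_rot": TCP orientation; "contact_force": force on the tool from outside, world axes, zero at the start; "moment": the same for the moment, N m; "opening": opening from 0.0 (shut) to 1.0 (fully open); "finger_force": force on a finger pad.
Only numpy, scipy, OpenCV 4.12 (cv2) and the standard library are available. Lean on these libraries where they do the work, as an engineer would, in place of code of your own. Each camera call takes 0.05 s, during which the arm holds its last target. There are 200 camera calls.

## Task

Check the level in the bench pump: first stand the lever on top of the pump straight up (idle) and leave it so. Then take the gauge rod out of its cradle, push it down the sloping guide tube until its collar stops against the mouth, draw it right out again and present it for reading: finish while still holding it in the gripper, still, the rod level, its tip over the middle of the square note pad and about 10 cm above the worktop, clear of pump, cradle and pad. Leave the dropper bottle, the amber bottle and the small vial standing alone in front of the tray where they are.

Things in the scene. Friction and masses are not known exactly. Their poses are not given: they have to be found in the camera images.
- pump_unit: fixed bench pump, bare-metal box with ribbed sides; origin on the worktop directly under the mouth of the guide tube; its x axis points horizontally from the mouth to the tank (along the direction in which the guide tube descends), z up. The tank spans x 55 to 230 mm, y -50 to 50 mm, z 0 to 100 mm; a slim foot at x 20 mm carries the tube; filler cap at x 100, y 22, top at z 107 mm
- guide_tube: steel guide tube fixed to the pump; origin at the centre of its mouth (120 mm above the worktop), z axis = tube axis pointing out of the tube, 40 degrees above horizontal and away from the tank, so the rod goes in along -z of this frame. Bore 12 mm in diameter, widening over the last 14 mm to a funnel 21 mm across at the mouth; flared rim 27 mm outside; tube 92 mm long, open at its lower end
- idle_lever (a joint): angle of the pump's lever (rad): 0 = straight up (idle), positive = leaning away from the guide tube (toward pump_unit +x), range -0.9 to 0.9; hinge axis along pump_unit y; a stiff hinge (0.06 N m) holds it where it is left. It starts leaning 0.45 to 0.85
- lever_knob (a point): centre of the black ball knob, 20 mm across, at the lever's end, 65 mm from the pivot; stem 9 mm thick
- lever_pivot (a point): pivot of the lever, at pump_unit x 175, y 0, z 111 mm; bearing cheeks beside it are 22 mm wide in all and reach z 118 mm
- gauge_rod: loose gauge rod, 206 mm long, about 0.06 to 0.13 kg; x axis along the rod toward the tip, z up as it lies. Origin = grip point in the black handle. Handle: bar 18 mm wide (y), 22 mm high (z), from x -55 to 45 mm; then a steel collar 28 mm across, x 45 to 53 mm; then the 8 mm steel shank with round tip to x 151 mm
- rod_tip (a point): the tip of the gauge rod, 151 mm from the rod's origin along its x
- rod_collar (a point): centre of the collar's front face, 53 mm from the rod's origin along its x; it meets the guide's mouth (guide_tube origin) when the rod is fully in
- cradle: fixed white cradle; base 210 x 70 x 8 mm, origin at the centre of its underside, x axis toward the rod's tip, z up. The rod lies level, its axis 55 mm above the worktop, its origin at cradle x -55 mm, in two open-topped notches 8 mm long: at x -100 mm (handle's end; walls to z 55 mm) and x 55 mm (shank; walls to z 62 mm). The handle between is free for the fingers
- note_pad: square yellow note pad 67 x 67 x 9 mm, fixed, origin at the centre of its underside on the worktop
- dropper_bottle: bystander: small white dropper bottle, 36 mm across, 74 mm high, origin at its underside
- amber_bottle: bystander: amber glass bottle, 58 mm across, 100 mm high, origin at its underside
- small_vial: bystander: small white vial standing alone on the worktop in front of the big vial tray, 16 mm across, 38 mm high, origin at its underside
Not all that is in view belongs to the job. What is shaped like the note_pad but pink is not meant.

How it is judged:
By the outcome, as a careful person would: the job done as asked, in the order asked, and still so for the second after the job is handed in, while the arm keeps its last pose, push and grip.
It also fails if it takes over 64 s, if anything falls off the work surface, if the arm or the gripper's body presses on something with over 40 N, if the wrist force passes 120 N, or if a joint passes its speed limit or range.

## Working session

There is one attempt and no reset: what is moved stays moved. The work goes in short steps, Python scripts to look and compute and a shell command to move; the robot and the scene stay as the last step left them, time stands still between calls to the robot, and variables do not carry over. Pictures are saved under pics/ and viewed, at most 10 in all, crops included, and the job is handed in when it is done.

```bash
ls; mkdir -p pics; python3 - <<'E'
from plant import *
import cv2,numpy as np
for n in("side","top"):
    p,d=snapshot(n); cv2.imwrite(f"pics/{n}0.png",p[:,:,::-1]); np.savez(f"{n}0.npz",p=p,d=d)
    m=camera_model(n); print(n,np.round(m["intrinsics"],1).tolist(),m["dist"],np.round(m["view"],3).tolist())
print(get_state())
E
```

```text
pics
side [[363.2, 0.0, 319.3], [0.0, 363.2, 199.5], [0.0, 0.0, 1.0]] [-0.02304565  0.          0.          0.          0.        ] [[0.965, -0.26, -0.025, -0.55], [-0.17, -0.551, -0.817, 0.155], [0.198, 0.793, -0.576, 1.048], [0.0, 0.0, 0.0, 1.0]]
top [[389.0, 0.0, 320.9], [0.0, 389.0, 197.2], [0.0, 0.0, 1.0]] [-0.05877014  0.          0.          0.          0.        ] [[0.026, -1.0, 0.001, -0.099], [-0.981, -0.026, -0.194, 0.574], [0.194, 0.004, -0.981, 1.086], [0.0, 0.0, 0.0, 1.0]]
{'clock': 0.1, 'q': array([ 1.2628004 ,  0.68990005, -0.19451804,  1.56625529,  0.15729768,
        0.90250622, -0.21504253]), 'qd': array([ 0.00113846, -0.00321524,  0.00028643, -0.00443636,  0.00076232,
       -0.00076124, -0.00062874]), 'joint_torque': array([-3.17079888e-03, -5.28500140e+01, -1.27167083e+00, -1.53838116e+01,
       -5.25912561e-02,  1.97413094e-03,  3.46590537e-05]), 'tool_pos': array([ 0.20925755, -0.58833182,  0.24898614]), 'eef_rot': array([ 9.85420821e-01,  1.70132599e-01, -2.03270313e-04, -8.14155682e-04]), 'contact_force': array([-0.61234592,  0.38652011, -0.26368827]), 'moment': array([ 0.00950717, -0.02414096,  0.01925593]), 'finger_force': 0.0, 'opening': 0.9996774884831059}
```

View pics/side0.png

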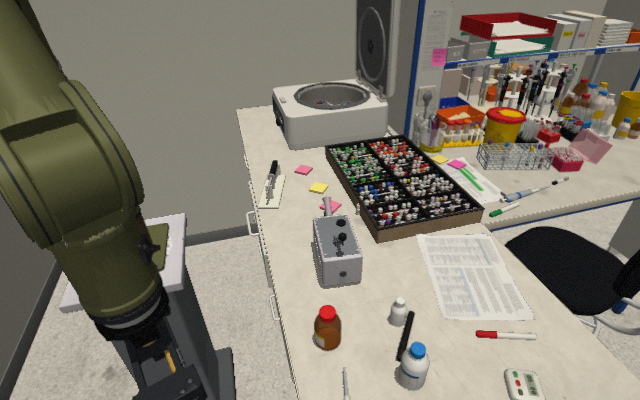

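View pics/top0.png

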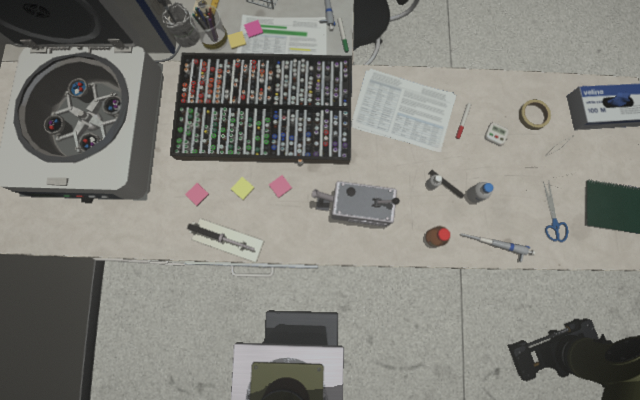

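The side view shows the pump at about (337,245), the cradle at (270,185), the yellow pad at (318,188), and the bottles in front of the camera. In the top view the pump is at (362,203) with its mouth on the left at (315,200), the cradle at (226,240) with the handle on the left, and the pad at (242,188). Candidates for the note pad in the top view are yellow (242,188), yellow on the back shelf (237,40), and pink (197,193) and (280,186). The yellow one at (242,188) fits because it is on the worktop near the pump. I'll confirm this in an enlarged crop.

```bash
python3 - <<'E'
import cv2,numpy as np
t=cv2.imread("pics/top0.png");s=cv2.imread("pics/side0.png")
a=cv2.resize(t[165:265,180:410],(800,348),interpolation=cv2.INTER_CUBIC)
b=cv2.resize(s[150:290,250:370],(206,240),interpolation=cv2.INTER_CUBIC)
b1=cv2.resize(s[190:290,305:370],None,fx=2.5,fy=2.5,interpolation=cv2.INTER_CUBIC)
b2=cv2.resize(s[150:215,250:345],None,fx=3.8,fy=3.8,interpolation=cv2.INTER_CUBIC)
o=np.zeros((600,800,3),np.uint8);o[:348]=a;o[349:599,:b1.shape[1]]=b1[:250];o[350:350+b2.shape[0],200:200+b2.shape[1]]=b2
cv2.imwrite("pics/c1.png",o)
E
```

```text
(no output)
```

View pics/c1.png

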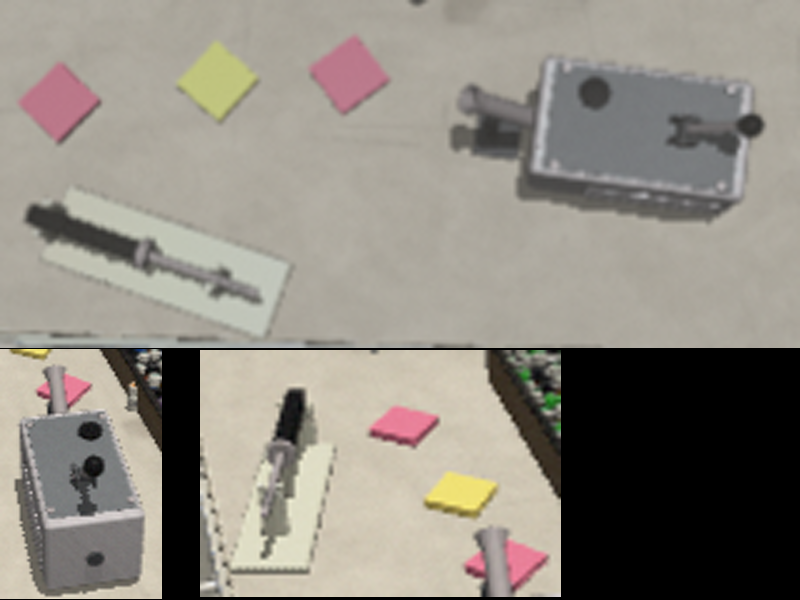

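The crop confirms it: the yellow pad is at (242,188), with pink pads on both sides of it. The cradle is cream with the handle upper left, the tube mouth is at about (315,194), the cap at (351,191), and the knob at (396,201) leaning away from the tube.

```bash
cat > h.py <<'E'
from plant import *
import cv2,numpy as np
from scipy.spatial.transform import Rotation as R
def ray(n,uv):
    m=camera_model(n);uv=np.asarray(uv,float).reshape(-1,1,2)
    x=cv2.undistortPoints(uv,np.array(m["intrinsics"]),np.array(m["dist"]))[:,0]
    V=np.array(m["view"]);d=np.c_[x,np.ones(len(x))]@V[:3,:3]
    return -V[:3,:3].T@V[:3,3],d
def onz(n,uv,z):
    o,d=ray(n,uv);return o+d*((z-o[2])/d[:,2])[:,None]
def cloud(n,dep):
    v,u=np.mgrid[:400,:640];o,d=ray(n,np.c_[u.ravel(),v.ravel()])
    P=(o+d*dep.reshape(-1,1)).reshape(400,640,3);P[dep==0]=np.nan;return P
def proj(n,X):
    m=camera_model(n);V=np.array(m["view"]);return cv2.projectPoints(np.atleast_2d(np.float64(X)),cv2.Rodrigues(V[:3,:3])[0],V[:3,3],np.array(m["intrinsics"]),np.array(m["dist"]))[0][:,0]
E
python3 - <<'E'
from h import *
np.set_printoptions(precision=4,suppress=True)
for n in("top","side"):
    z=np.load(n+"0.npz");p,d=z["p"],z["d"];P=cloud(n,d);hsv=cv2.cvtColor(p,cv2.COLOR_RGB2HSV)
    print("==",n)
    def rect(nm,mask,zz,box=None):
        mask=mask.astype(np.uint8)
        if mask.sum()<4: print(nm,"none");return
        k,l,st,c=cv2.connectedComponentsWithStats(mask);i=1+np.argmax(st[1:,4])
        v,u=np.nonzero(l==i);W=onz(n,np.c_[u,v],zz)[:,:2] 
        (cx,cy),wh,a=cv2.minAreaRect((W*1000).astype(np.float32))
        print(nm,st[i,4],"px",c[i],"ctr mm",round(cx,1),round(cy,1),np.round(wh,1),"ang",round(a,2),"medz",np.nanmedian(P[v,u,2]))
        return v,u
    X=P[...,0];Y=P[...,1];Z=P[...,2]
    reg=(X>.3)&(X<.8)&(Y>-.45)&(Y<.4)
    print("table z",np.nanmedian(Z[reg]))
    H,S,Vv=[hsv[...,i].astype(int) for i in range(3)]
    rect("yellow",reg&(H>22)&(H<35)&(S>100),.009)
    lo=reg&(X>.3)&(X<.55)&(Y>.05)
    rect("cradle",(lo&(H>22)&(H<45)&(S>18)&(S<80)&(Vv>150)),.008)
    pu=(X>.35)&(X<.7)&(Y>-.4)&(Y<.03)
    rect("tanktop",pu&(Z>.09)&(Z<.106),.1)
    k=rect("knob",pu&(Z>.145)&(Vv<70),.165)
    if k: print("knob mean",P[k].mean(0), P[k].min(0),P[k].max(0))
    k=rect("rod",lo&(Z>.035)&(Z<.08),.055)
    if k:
        Q=P[k];print("rod ext",Q.min(0),Q.max(0),np.linalg.svd(Q[:,:2]-Q[:,:2].mean(0),full_matrices=False)[2][0])
    k=rect("handle",lo&(Z>.035)&(Z<.08)&(Vv<75),.06)
    print("lowV red caps")
    bt=reg&(Y<-.1)&(X<.75)&(Z>.02)
    kk,l,st,c=cv2.connectedComponentsWithStats(bt.astype(np.uint8))
    for i in range(1,kk):
        if st[i,4]>15: 
            Q=P[l==i];print(c[i],st[i,4],np.nanmedian(Q,0),Q.max(0))
T=lambda u,v:(180+u/3.478,165+v/3.478)
print("cap",onz("top",T(595,92),.107),"mouth",onz("top",T(468,100),.12),"knob",onz("top",T(753,125),.165))
E
```

```text
== top
table z 0.0022113280831376203
yellow 8 px [258.5 127.5] ctr mm 806.5 121.2 [10.3  3.2] ang 3.46 medz 0.04117775104759103
cradle 221 px [214.9367 227.1357] ctr mm 487.7 232.4 [118.2  35.1] ang 70.35 medz 0.008821344480093973
tanktop 1939 px [363.28   202.3146] ctr mm 557.3 -205.2 [174.5 101. ] ang 83.95 medz 0.10152505326601591
knob 30 px [395.1333 200.5333] ctr mm 551.8 -281.3 [13.  15.5] ang 45.77 medz 0.1675099883480745
knob mean [ 0.5506 -0.2805  0.1675] [ 0.5442 -0.2888  0.162 ] [ 0.5581 -0.273   0.1711]
rod 362 px [214.3867 234.9751] ctr mm 453.6 203.9 [211.   28.2] ang 74.88 medz 0.06616821485141322
rod ext [0.4167 0.1038 0.0353] [0.4899 0.3008 0.0737] [-0.3014 -0.9535]
handle 167 px [202.7066 231.0719] ctr mm 467.7 254.8 [93.8 17.4] ang 72.24 medz 0.06770890555399078
lowV red caps
[339.746  153.1931] 378 [ 0.718  -0.1382  0.0427] [ 0.75   -0.1015  0.0597]
[434.7027 181.0811] 148 [ 0.6333 -0.4201  0.0535] [ 0.6555 -0.4082  0.0803]
[363.2757 203.748 ] 2456 [ 0.5509 -0.2038  0.1015] [ 0.6179 -0.1006  0.1711]
[438.0914 235.7097] 372 [ 0.4693 -0.4188  0.0745] [ 0.4992 -0.399
[... 528 characters left out ...]
2786  0.1715]
rod 213 px [271.7887 175.3615] ctr mm 456.9 213.7 [221.4  34.2] ang 71.68 medz 0.06064847228877268
rod ext [0.4202 0.1042 0.0357] [0.4944 0.3027 0.0714] [-0.3146 -0.9492]
handle 74 px [273.527  167.4459] ctr mm 469.7 259.3 [94.  22.4] ang 74.7 medz 0.06730408807384824
lowV red caps
[336.6533 248.5887] 2818 [ 0.5512 -0.2597  0.1003] [ 0.618  -0.1007  0.1715]
[381.2649 227.7401] 404 [ 0.7151 -0.1596  0.0409] [ 0.75   -0.1005  0.0584]
[398.6978 309.81  ] 321 [ 0.636  -0.4344  0.0506] [ 0.6577 -0.4118  0.0762]
[326.1134 321.655 ] 626 [ 0.4675 -0.4396  0.076 ] [ 0.5029 -0.4059  0.1029]
cap [[ 0.585  -0.1681  0.107 ]] mouth [[ 0.573  -0.0659  0.12  ]] knob [[ 0.5501 -0.2846  0.165 ]]
```

```bash
python3 - <<'E'
from h import *
np.set_printoptions(precision=4,suppress=True)
print([a for a in dir(r) if a[0]!='_'])
for n in("top","side"):
    z=np.load(n+"0.npz");p,d=z["p"],z["d"];P=cloud(n,d);hsv=cv2.cvtColor(p,cv2.COLOR_RGB2HSV)
    H,S,V=[hsv[...,i].astype(int) for i in range(3)];X,Y,Z=[P[...,i] for i in range(3)]
    print("==",n)
    def rc(nm,m,zz=None):
        v,u=np.nonzero(m);W=onz(n,np.c_[u,v],zz)[:,:2] if zz is not None else P[v,u,:2]
        a,b,c=cv2.minAreaRect((W*1000).astype(np.float32));print(nm,len(u),np.round(a,1),np.round(b,1),round(c,2))
    yp=(H>20)&(H<36)&(S>80)&(X>.55)&(X<.66)&(Y>.1)&(Y<.22);rc("pad",yp,.009); print(P[yp].mean(0))
    c=(X>.38)&(X<.54)&(Y>.06)&(Y<.32)
    up=c&(Z>.035)&(Z<.08)
    base=c&(Z<.02)&(V>190 if n=='side' else V>150)&(S>18)&(H>20)&(H<50)
    k,l,st,ce=cv2.connectedComponentsWithStats(base.astype(np.uint8));base=np.isin(l,[i for i in range(1,k) if st[i,4]>20])
    rc("base",base,.008)
    for nm,m in(("dark",up&(V<75)),("steel",up&(V>=75))):
        Q=P[m];print(nm,len(Q),Q.mean(0),Q.min(0),Q.max(0))
        (vx,vy,x0,y0)=cv2.fitLine((Q[:,:2]*1000).astype(np.float32),cv2.DIST_HUBER,0,.01,.01).ravel();print("  line",np.degrees(np.arctan2(vy,vx)),x0,y0)
    # mouth: pixels of tube beyond tank
    t=(X>.54)&(X<.61)&(Y>-.1)&(Y<0)&(Z>.05);Q=P[t];print("tube",len(Q),Q.mean(0),Q.min(0),Q.max(0))
    top=Q[Q[:,2]>.112];print(" rim",len(top),top.mean(0) if len(top) else 0,proj(n,[.5723,-.0635,.12]),"cap",proj(n,[.5836,-.1653,.107]))
    cap=(X>.55)&(X<.61)&(Y>-.2)&(Y<-.13)&(V<60)&(Z>.09);v,u=np.nonzero(cap);print(" cap px",u.mean(),v.mean(),len(u),P[cap].mean(0))
E
```

```text
['Unreachable', 'finish_job', 'nose_length']
== top
pad 248 [608.3 160.3] [49.4 49.1] 51.91
[0.6081 0.1598 0.0102]
base 2296 [461.  188.3] [259.2 156.1] 89.98
dark 167 [0.466  0.2533 0.0678] [0.4473 0.2076 0.0619] [0.4851 0.2974 0.0731]
  line 71.94096 465.7596 252.91219
steel 195 [0.4477 0.1911 0.0607] [0.4167 0.1038 0.0353] [0.4899 0.3008 0.0737]
  line 70.04074 444.61127 178.69759
tube 127 [ 0.5707 -0.0778  0.1084] [ 0.5596 -0.0983  0.0505] [ 0.5864 -0.0559  0.1341]
 rim 60 [ 0.5734 -0.0724  0.1195] [[313.6935 193.9935]] cap [[350.0845 191.9296]]
 cap px nan nan 0 [nan nan nan]
== side
pad 154 [609.  157.6] [62.3 56.8] 49.2
[0.6084 0.1566 0.0093]
base 819 [458.1 158.5] [159.9 307.7] 0.08
dark 74 [0.4689 0.249  0.0656] [0.4514 0.2037 0.0497] [0.487  0.294  0.0714]
  line 74.9767 469.43845 248.30594
steel 139 [0.449  0.1862 0.0567] [0.4202 0.1042 0.0357] [0.4944 0.3027 0.071 ]
  line 70.12505 448.91956 181.84724
tube 107 [ 0.5728 -0.0836  0.1113] [ 0.5627 -0.0999  0.0764] [ 0.5853 -0.0653  0.1298]
 rim 59 [ 0.5742 -0.0774  0.1202] [[324.7351 197.7456]] cap [[339.2219 221.8322]]
 cap px 340.5192307692308 222.32692307692307 52 [ 0.5861 -0.1687  0.1074]<stdin>:23: RuntimeWarning: Mean of empty slice.
  ret = ret.dtype.type(ret / rcount)
  ret = um.true_divide(
```

```bash
python3 -m inch '1 0.04 0 -0.01 0 0 0.112; 1 0.04 0 -0.01 0 0 0.112; 1 0.04 0 -0.01 0 0 0.112; 1 0.04 0 -0.01 0 0 0.112'
```

```text
clock: 0.43
tool_pos: [0.3674, -0.5598, 0.29]
eef_rot: [0.998, -0.056, -0.0, -0.001]
contact_force: [-0.3, -0.9, -0.5]
opening: 1.002
finger_force: 0.0
```

```bash
python3 -m inch '1 0.019 -0.0368 0.0088 0 0 -0.006; 1 0.019 -0.0368 0.0088 0 0 0; 1 0.019 -0.0368 0.0088 0 0 0; 1 0.019 -0.0368 0.0088 0 0 0; 1 0.019 -0.0368 0.0088 0 0 0; 1 0.019 -0.0368 0.0088 0 0 0; 1 0.019 -0.0368 0.0088 0 0 0; 1 0.019 -0.0368 0.0088 0 0 0; 1 0 0 0 0 0 0; 1 0 0 0 0 0 0'
```

```text
clock: 1.27
tool_pos: [0.5455, -0.284, 0.2194]
eef_rot: [0.999, -0.047, -0.001, -0.001]
contact_force: [-0.6, -0.9, 0.8]
opening: 1.0
finger_force: 0.0
```

```bash
python3 -m inch '1 0.006 0 0.02 0 0 0; 1 0 0 0.02 0 0 0; 1 0 0 0.018 0 0 0; 0 0 0 0 0 0 0; -0.5 0 0 0 0 0 0; -0.5 0 0 0 0 0 0; -1 0 0 0 0 0 0; -1 0 0 0 0 0 0; -1 0 0 0 0 0 0; -1 0 0 0 0 0 0; -1 0 0 0 0 0 0' 8
python3 - <<'E'
from h import *
p,d=snapshot("top");q,d=snapshot("side")
a=cv2.resize(p[150:230,320:440],(600,400),interpolation=2);b=cv2.resize(q[180:290,290:390],(200,220),interpolation=2)
o=np.zeros((600,800,3),np.uint8);o[:400,:600]=a;o[:220,600:]=b
cv2.imwrite("pics/c2.png",o[:400,:,::-1])
E
```

```text
clock: 2.18
tool_pos: [0.55, -0.2887, 0.1628]
eef_rot: [0.999, -0.05, 0.0, 0.0]
contact_force: [-0.8, 0.9, -0.8]
opening: 0.418
finger_force: 0.5
```

View pics/c2.png

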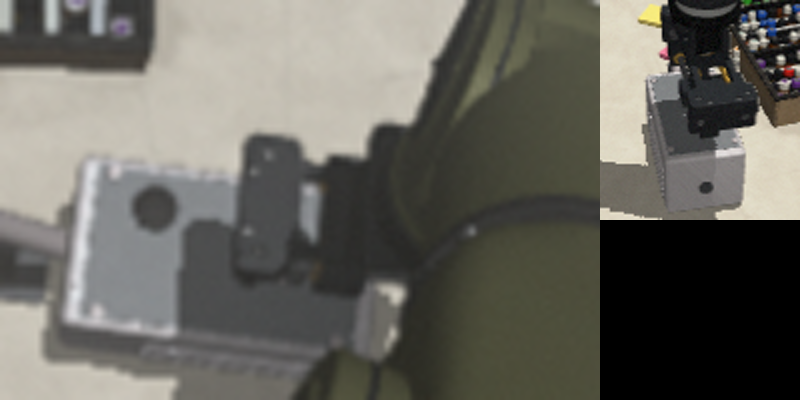

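The arm hides the knob in both views, so I'll rely on the opening readout. The fingers are still closing.

```bash
python3 -m inch '-1 0 0 0 0 0 0; -1 0 0 0 0 0 0; -1 0 0 0 0 0 0; -1 0 0 0 0 0 0'; python3 -m inch '-1 0 0 0 0 0 0; -1 0 0 0 0 0 0; -1 0 0 0 0 0 0'
```

```text
clock: 2.62
tool_pos: [0.5499, -0.2877, 0.162]
eef_rot: [0.999, -0.05, -0.0, -0.001]
contact_force: [0.2, 4.1, -3.5]
opening: 0.215
finger_force: 8.0
clock: 2.87
tool_pos: [0.5499, -0.2877, 0.1621]
eef_rot: [0.999, -0.05, -0.0, -0.001]
contact_force: [1.3, 4.9, -3.7]
opening: 0.214
finger_force: 8.0
```

```bash
python3 -m inch '-1 0 -0.0076 -0.007 0 0 0; -1 0 -0.0087 -0.0057 0 0 0; -1 0 -0.0101 -0.0045 0 0 0; -1 0 -0.0107 -0.0027 0 0 0; -1 0 -0.0119 -0.0008 0 0 0; -1 0 0 0 0 0 0; -1 0 0 0 0 0 0; -1 0 0 0 0 0 0' 8
```

```text
clock: 3.53
tool_pos: [0.5561, -0.2411, 0.1868]
eef_rot: [0.999, -0.05, 0.002, 0.002]
contact_force: [-1.0, 0.4, 11.9]
opening: 0.212
finger_force: 8.0
```

```bash
python3 -m inch '-1 0 -0.002 0 0 0 0; -1 0 0 0 0 0 0; -1 0 0 0 0 0 0';  python3 -m inch '-0.2 0 0 0 0 0 0; -0.2 0 0 0 0 0 0; -0.2 0 0 0 0 0 0; -0.2 0 0 0 0 0 0; -0.2 0 0 -0.03 0 0 0; -0.2 0 0 -0.04 0 0 0;  1 -0.04 -0.04 -0.04 0 0 0; 1 -0.04 -0.04 -0.01 0 0 0; 1 -0.04 -0.04 0 0 0 0; 1 -0.04 -0.04 0 0 0 0; 1 -0.03 -0.04 0 0 0 0; 1 0 -0.04 0 0 0 0; 1 0 -0.04 0 0 0 0; 1 0 -0.04 0 0 0 0; 1 0 0 0 0 0 0; 1 0 0 0 0 0 0' 20
python3 - <<'E'
from h import *
np.set_printoptions(precision=4,suppress=True)
for n in("top","side"):
    p,d=snapshot(n);P=cloud(n,d);np.savez(n+"1.npz",p=p,d=d);cv2.imwrite(f"pics/{n}1.png",p[:,:,::-1])
    X,Y,Z=[P[...,i] for i in range(3)]
    m=(X>.52)&(X<.59)&(Y>-.32)&(Y<-.15)&(Z>.15)&(Z<.21);Q=P[m];v,u=np.nonzero(m)
    if len(Q): print(n,len(Q),Q.mean(0),Q.min(0),Q.max(0),onz(n,[[u.mean(),v.mean()]],.178))
o=np.zeros((340,800,3),np.uint8)
a=cv2.imread("pics/top1.png");b=cv2.imread("pics/side1.png")
o[:300,:500]=cv2.resize(a[160:235,300:425],(500,300),interpolation=2);o[:300,500:]=cv2.resize(b[190:290,290:390],(300,300),interpolation=2)
cv2.imwrite("pics/c3.png",o)
E
```

```text
clock: 3.78
tool_pos: [0.5562, -0.2398, 0.1867]
eef_rot: [0.999, -0.051, 0.003, 0.002]
contact_force: [-2.2, -0.1, 11.8]
opening: 0.214
finger_force: 8.0
clock: 5.12
tool_pos: [0.4452, 0.0423, 0.2844]
eef_rot: [0.999, -0.047, -0.0, -0.0]
contact_force: [-0.5, -0.6, -0.4]
opening: 0.998
finger_force: 0.0
top 49 [ 0.5542 -0.2389  0.1823] [ 0.5456 -0.2489  0.1503] [ 0.5647 -0.2301  0.1897] [[ 0.5551 -0.2395  0.178 ]]
side 76 [ 0.5567 -0.2437  0.1744] [ 0.5482 -0.2504  0.1509] [ 0.5666 -0.2362  0.1872] [[ 0.5553 -0.2479  0.178 ]]
```

View pics/c3.png

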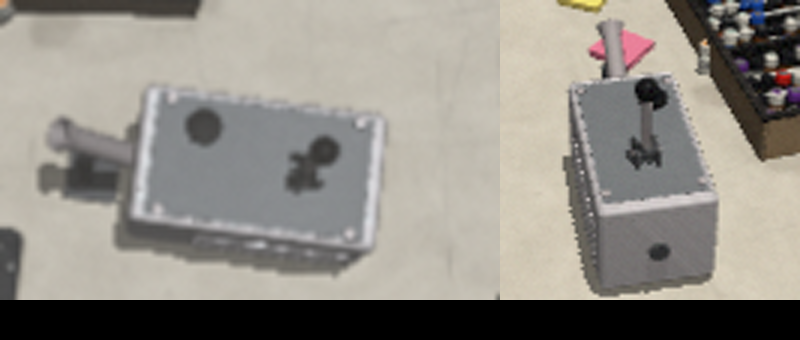

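The lever now stands near upright: the knob is at top (381,198), and in the side view it is directly above the pivot. Next I'll measure it against the cap and tank.

```bash
python3 - <<'E'
from h import *
np.set_printoptions(precision=4,suppress=True)
I={n:np.load(n+"1.npz") for n in("top","side")};I0={n:np.load(n+"0.npz") for n in("top","side")}
def tri(a,b):
    A=[];B=[]
    for n,uv in(("top",a),("side",b)):
        o,d=ray(n,[uv]);d=d[0]/np.linalg.norm(d);M=np.eye(3)-np.outer(d,d);A.append(M);B.append(M@o)
    x=np.linalg.solve(sum(A),sum(B));return x
def dark(n,x,y,z,rr,th=62,I=I):
    u,v=proj(n,[x,y,z])[0];g=I[n]["p"].max(2);m=np.zeros_like(g);cv2.circle(m,(int(round(u)),int(round(v))),rr,1,-1)
    v,u=np.nonzero((m>0)&(g<th));return (u.min()+u.max())/2,(v.min()+v.max())/2,u.mean(),v.mean(),len(u)
o=np.array([.573,-.065]);ex=np.array([-.1055,-.9944]);ey=np.array([.9944,-.1055])
def pf(w): w=np.asarray(w);return np.r_[(w[:2]-o)@ex,(w[:2]-o)@ey,w[2]]
c={n:dark(n,.585,-.1675,.107,6) for n in I};k={n:dark(n,.5555,-.240,.176,6,50) for n in I}
print(c,k)
C=tri(c["top"][2:4],c["side"][2:4]);K=tri(k["top"][2:4],k["side"][2:4]);print("cap",C,pf(C),"knob",K,pf(K))
M=tri((315.3,193.4),(327.3,198.3));print("mouth",M,pf(M))
for n in I:
    print(n,"cap z.107",pf(onz(n,[c[n][2:4]],.107)[0]),"knob z.176",pf(onz(n,[k[n][2:4]],.176)[0]))
    P=cloud(n,I[n]["d"]);m=(P[...,2]>.094)&(P[...,2]<.106)&(P[...,1]<-.1)&(P[...,1]>-.32)&(P[...,0]>.48)&(P[...,0]<.63)
    k_,l,st,ce=cv2.connectedComponentsWithStats(m.astype(np.uint8));i=1+np.argmax(st[1:,4]);Q=P[l==i]
    print(n,"tank",cv2.minAreaRect((Q[:,:2]*1000).astype(np.float32)))
    # rod axis from handle, collar
    P=cloud(n,I0[n]["d"]);g=I0[n]["p"].max(2)
    m=(P[...,0]>.38)&(P[...,0]<.54)&(P[...,1]>.06)&(P[...,1]<.32)&(P[...,2]>.045)&(P[...,2]<.08);Q=P[m]
    print(n,"rod all",cv2.minAreaRect((Q[:,:2]*1000).astype(np.float32)))
    a=np.radians(251.5);e=np.array([np.cos(a),np.sin(a)]);s=Q[:,:2]@e;t=Q[:,:2]@[-e[1],e[0]]
    for b in np.arange(s.min(),s.max(),.01):
        w=(s>=b)&(s<b+.01)
        if w.sum()>3: print("  ",round(b-s.min(),3),w.sum(),np.round(1000*np.r_[t[w].min(),t[w].max(),t[w].mean(),Q[w,2].max()],1),int(np.median(g[m][w])))
    print("smin,smax",s.min(),s.max())
E
```

```text
Traceback (most recent call last):
ValueError: zero-size array to reduction operation minimum which has no identity
```

```bash
cat > m.py <<'E'
from h import *
np.set_printoptions(precision=4,suppress=True)
I={n:np.load(n+"1.npz") for n in("top","side")};I0={n:np.load(n+"0.npz") for n in("top","side")}
def tri(a,b):
    A=[];B=[]
    for n,uv in(("top",a),("side",b)):
        o,d=ray(n,[uv]);d=d[0]/np.linalg.norm(d);M=np.eye(3)-np.outer(d,d);A.append(M);B.append(M@o)
    return np.linalg.solve(sum(A),sum(B))
def dark(n,x,y,z,rr):
    u,v=proj(n,[x,y,z])[0];g=I[n]["p"].max(2).astype(int);m=np.zeros(g.shape,np.uint8);cv2.circle(m,(int(round(u)),int(round(v))),rr,1,-1)
    w=g[m>0];v,u=np.nonzero((m>0)&(g<(w.min()+np.percentile(w,90))/2));return u.mean(),v.mean(),len(u)
o=np.array([.573,-.065]);ex=np.array([-.1055,-.9944]);ey=np.array([.9944,-.1055])
def pf(w): w=np.asarray(w);return np.r_[(w[:2]-o)@ex,(w[:2]-o)@ey,w[2]]
E
python3 - <<'E'
from m import *
c={n:dark(n,.585,-.1675,.107,7) for n in I};k={n:dark(n,.5555,-.240,.176,5) for n in I}
print(c,k)
C=tri(c["top"][:2],c["side"][:2]);K=tri(k["top"][:2],k["side"][:2]);print("cap",C,pf(C),"knob",K,pf(K))
M=tri((315.3,193.4),(327.3,198.3));print("mouth",M,pf(M))
for n in I:
    print(n,"cap z.107",pf(onz(n,[c[n][:2]],.107)[0]),"knob z.176",pf(onz(n,[k[n][:2]],.176)[0]))
    P=cloud(n,I[n]["d"]);m=(P[...,2]>.094)&(P[...,2]<.106)&(P[...,1]<-.1)&(P[...,1]>-.32)&(P[...,0]>.48)&(P[...,0]<.63)
    k_,l,st,ce=cv2.connectedComponentsWithStats(m.astype(np.uint8));i=1+np.argmax(st[1:,4]);Q=P[l==i]
    print(n,"tank",cv2.minAreaRect((Q[:,:2]*1000).astype(np.float32)))
    P=cloud(n,I0[n]["d"]);g=I0[n]["p"].max(2)
    m=(P[...,0]>.38)&(P[...,0]<.54)&(P[...,1]>.06)&(P[...,1]<.32)&(P[...,2]>.045)&(P[...,2]<.08);Q=P[m]
    a=np.radians(251.5);e=np.array([np.cos(a),np.sin(a)]);s=Q[:,:2]@e;t=Q[:,:2]@[-e[1],e[0]]
    for b in np.arange(s.min(),s.max(),.01):
        w=(s>=b)&(s<b+.01)
        if w.sum()>3: print("  ",round(b-s.min(),3),w.sum(),np.round(1000*np.r_[t[w].min(),t[w].max(),t[w].mean(),Q[w,2].max()],1),int(np.median(g[m][w])))
    print("smin,smax",s.min(),s.max())
E
```

```text
{'top': (np.float64(350.43283582089555), np.float64(191.19402985074626), 67), 'side': (np.float64(339.7564102564103), np.float64(220.66666666666666), 78)} {'top': (np.float64(379.9056603773585), np.float64(197.81132075471697), 53), 'side': (np.float64(338.6666666666667), np.float64(219.95), 60)}
cap [ 0.5848 -0.166   0.1112] [0.0991 0.0224 0.1112] knob [ 0.5568 -0.2392  0.1751] [0.1749 0.0023 0.1751]
mouth [ 0.5764 -0.0682  0.1196] [0.0028 0.0037 0.1196]
top cap z.107 [0.0993 0.0234 0.107 ] knob z.176 [0.1747 0.0006 0.176 ]
top tank ((558.499267578125, -205.63165283203125), (174.86048889160156, 100.44002532958984), 84.10588073730469)
   0.0 27 [346.8 370.2 359.9  72.8] 87
   0.01 29 [346.1 374.4 360.6  70.7] 64
   0.02 22 [354.  370.9 362.9  71.7] 58
   0.03 20 [354.3 371.3 362.3  71.7] 58
   0.04 21 [354.7 371.6 363.3  71.2] 59
   0.05 25 [354.  372.  363.1  72.3] 59
   0.06 20 [354.4 371.7 363.   73.1] 60
   0.07 19 [354.7 371.  362.9  71. ] 60
   0.08 21 [355.1 370.3 363.2  70.7] 60
   0.09 20 [353.1 370.  361.7  70.1] 62
   0.1 34 [351.5 375.1 363.1  73.7] 118
   0.11 9 [360.8 36
[... 763 characters left out ...]
.5  69.5] 30
   0.04 5 [359.  372.3 367.7  68.3] 32
   0.05 9 [356.7 371.  363.1  71.4] 29
   0.06 12 [355.3 372.9 367.1  69.6] 26
   0.07 10 [357.5 372.7 367.1  69.2] 28
   0.08 7 [357.8 372.7 366.   68.6] 28
   0.09 7 [353.7 377.1 367.   69.7] 28
   0.1 36 [351.1 375.8 364.2  71. ] 107
   0.11 9 [351.8 375.5 366.1  68.1] 107
   0.12 5 [361.7 368.6 366.2  60.7] 142
   0.14 4 [364.3 368.9 366.4  60.5] 163
   0.15 4 [363.2 368.8 366.5  62.2] 167
   0.16 20 [354.4 375.5 365.1  63.5] 145
   0.17 8 [358.  375.9 368.7  61.9] 136
   0.18 5 [362.1 367.5 365.   62.4] 136
   0.19 5 [363.9 370.1 368.2  61.2] 116
   0.2 4 [364.  368.4 366.4  60. ] 147
smin,smax -0.43915065317324303 -0.23310882465992794
```

The lever is upright within about 0.03 rad: the knob is at pump x 174.9 mm. I'll turn to the rod next.

```bash
python3 -m inch '1 0 0 0 0 0 -0.1122; 1 0 0 0 0 0 -0.1122; 1 0 0 0 0 0 -0.1122; 1 0 0 0 0 0 -0.1122; 1 0 0 0 0 0 -0.1122; 1 0 0 0 0 0 -0.1122; 1 0 0 0 0 0 -0.1122; 1 0 0 0 0 0 -0.1122; 1 0 0 0 0 0 -0.1122; 1 0 0 0 0 0 -0.1122; 1 0 0 0 0 0 -0.1122; 1 0 0 0 0 0 -0.1122; 1 0 0 0 0 0 0; 1 0 0 0 0 0 0'
cat > g.py <<'E'
from h import *
import sys
def go(p,xdir,zdir):
    s=get_state();Rt=R.from_quat(s["eef_rot"]).as_matrix();z=np.array(zdir,float);z/=np.linalg.norm(z);x=np.array(xdir,float);x-=z*(x@z);x/=np.linalg.norm(x)
    W=np.c_[x,np.cross(z,x),z];print("t",round(s["clock"],2),"tcp",np.round(s["tool_pos"],4),"shift(tool)",np.round(Rt.T@(np.array(p)-s["tool_pos"]),4),"rotvec(tool)",np.round(R.from_matrix(Rt.T@W).as_rotvec(),4),"q",np.round(s["q"],2))
E
python3 -c "
from g import *
go([.4664,.2484,.047],[.314,.9494,0],[0,0,-1])"
```

```text
clock: 6.38
tool_pos: [0.4451, 0.0376, 0.2843]
eef_rot: [0.814, 0.581, -0.0, 0.0]
contact_force: [-0.9, 0.9, -0.3]
opening: 0.996
finger_force: 0.0
t 6.38 tcp [0.4451 0.0376 0.2843] shift(tool) [ 0.2064 -0.0483  0.2371] rotvec(tool) [-0.0003  0.0008 -0.0119] q [ 0.09  0.43 -0.41  2.02  0.25  0.74 -0.8 ]
```

```bash
python3 -m inch '1 0.0345 -0.008 0 0 0 -0.012; 1 0.0345 -0.008 0.01 0 0 0; 1 0.0345 -0.008 0.03 0 0 0; 1 0.0345 -0.008 0.03 0 0 0; 1 0.0345 -0.008 0.03 0 0 0; 1 0.034 -0.008 0.03 0 0 0; 1 0 0 0 0 0 0; 1 0 0 0 0 0 0'
python3 -c "
from g import *
go([.4664,.2484,.047],[.314,.9494,0],[0,0,-1])"
```

```text
clock: 7.05
tool_pos: [0.4613, 0.2375, 0.1649]
eef_rot: [0.808, 0.589, -0.002, -0.0]
contact_force: [0.7, -1.1, 0.4]
opening: 0.999
finger_force: 0.0
t 7.05 tcp [0.4613 0.2375 0.1649] shift(tool) [0.0122 0.0018 0.1178] rotvec(tool) [-0.0021  0.0024  0.0072] q [-0.39  0.69 -0.29  1.96  0.36  0.54 -1.24]
```

```bash
python3 -m inch '1 0.006 0.001 0.02 0 0 0.007; 1 0.006 0.001 0.03 0 0 0; 1 0 0 0.03 0 0 0; 1 0 0 0.02 0 0 0; 1 0 0 0 0 0 0; 1 0 0 0 0 0 0'
python3 -c "
from g import *
go([.4664,.2484,.047],[.314,.9494,0],[0,0,-1])"
```

```text
clock: 7.55
tool_pos: [0.4684, 0.2454, 0.067]
eef_rot: [0.812, 0.584, -0.001, 0.001]
contact_force: [-0.4, -0.3, -0.7]
opening: 0.999
finger_force: 0.0
t 7.55 tcp [0.4684 0.2454 0.067 ] shift(tool) [ 0.0022 -0.0029  0.02  ] rotvec(tool) [ 0.0006  0.002  -0.0037] q [-0.46  0.87 -0.18  1.98  0.44  0.33 -1.32]
```

```bash
python3 -m inch '1 0.002 -0.003 0.01 0 0 -0.004; 1 0 0 0.01 0 0 0; 0 0 0 0 0 0 0; -1 0 0 0 0 0 0; -1 0 0 0 0 0 0; -1 0 0 0 0 0 0; -1 0 0 0 0 0 0; -1 0 0 0 0 0 0; -1 0 0 0 0 0 0; -1 0 0 0 0 0 0; -1 0 0 0 0 0 0; -1 0 0 0 0 0 0; -1 0 0 0 0 0 0; -1 0 0 0 0 0 0; -1 0 0 0 0 0 0; -1 0 0 0 0 0 0; -1 0 0 0 0 0 0' 6; python3 -c "
from g import *
go([.4664,.2484,.047],[.314,.9494,0],[0,0,-1])"
```

```text
clock: 8.97
tool_pos: [0.4657, 0.2503, 0.0465]
eef_rot: [0.809, 0.587, -0.0, 0.0]
contact_force: [-0.2, 0.2, 0.4]
opening: 0.201
finger_force: 6.0
t 8.97 tcp [0.4657 0.2503 0.0465] shift(tool) [-0.0016  0.0013 -0.0005] rotvec(tool) [0.     0.0001 0.0038] q [-0.49  0.9  -0.16  1.99  0.45  0.28 -1.33]
```

```bash
python3 -m inch '-1 0 0 0 0 0 0; -1 0 0 0 0 0 0; -1 0 0 0 0 0 0; -1 0 0 -0.01 0 0 0; -1 0 0 -0.02 0 0 0; -1 0 0 -0.03 0 0 0; -1 0 0 -0.04 0 0 0; -1 0 0 -0.04 0 0 0; -1 0 0 -0.04 0 0 0; -1 0 0 -0.04 0 0 0; -1 0 0 -0.02 0 0 0; -1 0 0 0 0 0 0; -1 0 0 0 0 0 0' 40; python3 - <<'E'
from g import *
c,s=np.cos(np.radians(40)),np.sin(np.radians(40));ex=np.array([-.104,-.9946,0])
d=c*ex-np.array([0,0,s]);zt=-s*ex-np.array([0,0,c]);M=np.array([.5745,-.066,.12])
# tip 40 mm outside the mouth -> origin at M-(151+40)*d ; TCP = origin+8mm*zt
go(M-.191*d+.008*zt,-d,zt)
for n in("top","side"):
    p,dd=snapshot(n);np.savez(n+"2.npz",p=p,d=dd);cv2.imwrite(f"pics/{n}2.png",p[:,:,::-1])
E
```

```text
clock: 10.05
tool_pos: [0.4658, 0.2502, 0.2877]
eef_rot: [0.81, 0.587, 0.001, 0.0]
contact_force: [-0.1, -0.5, -1.4]
opening: 0.2
finger_force: 40.0
t 10.05 tcp [0.4658 0.2502 0.2877] shift(tool) [-0.1187  0.1696  0.0512] rotvec(tool) [ 0.0758  0.6943 -0.2023] q [-0.33  0.53 -0.39  1.8   0.26  0.86 -1.16]
```

View pics/side2.png

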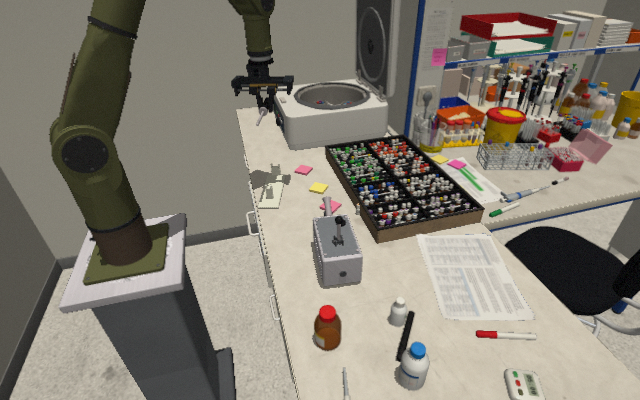

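The rod is held and hanging level, with its shank at about (262,118). Now I'll turn it to the tube's direction.

```bash
python3 -m inch '-1 0 0.02 0 0.0095 0.0868 -0.0253; -1 0 0.02 0 0.0095 0.0868 -0.0253; -1 0 0.02 0 0.0095 0.0868 -0.0253; -1 0 0.02 0 0.0095 0.0868 -0.0253; -1 0 0.02 0 0.0095 0.0868 -0.0253; -1 0 0.02 0 0.0095 0.0868 -0.0253; -1 0 0 0 0.0095 0.0868 -0.0253; -1 0 0 0 0.0095 0.0868 -0.0253; -1 0 0 0 0 0 0; -1 0 0 0 0 0 0'
cat > t.py <<'E'
from g import *
import sys
c,s=np.cos(np.radians(40)),np.sin(np.radians(40));ex=np.array([-.104,-.9946,0])
d=c*ex-np.array([0,0,s]);zt=-s*ex-np.array([0,0,c]);M=np.array([.5745,-.066,.12])
def aim(out,off=0): go(M-(.151+out-off)*d+.008*zt,-d,zt)
E
python3 -c "
from t import *
aim(.04)"
```

```text
clock: 10.98
tool_pos: [0.581, 0.2188, 0.2819]
eef_rot: [0.7, 0.627, 0.251, -0.231]
contact_force: [-0.1, -0.3, -2.0]
opening: 0.199
finger_force: 40.0
t 10.98 tcp [0.581  0.2188 0.2819] shift(tool) [-0.1306  0.0239 -0.0503] rotvec(tool) [-0.0054  0.0027 -0.0074] q [ 0.41  0.82 -0.96  1.78 -0.    0.52 -0.37]
```

```bash
python3 -m inch '-1 -0.026 0.0048 -0.01 -0.005 0.003 -0.007; -1 -0.026 0.0048 -0.01 0 0 0; -1 -0.026 0.0048 -0.01 0 0 0; -1 -0.026 0.0048 -0.01 0 0 0; -1 -0.026 0.0048 -0.01 0 0 0; -1 0 0 0 0 0 0; -1 0 0 0 0 0 0; -1 0 0 0 0 0 0'
python3 - <<'E'
from t import *
aim(.04)
o=np.zeros((300,800,3),np.uint8)
im={}
for n in("top","side"):
    p,dd=snapshot(n);np.savez(n+"3.npz",p=p,d=dd);im[n]=p[:,:,::-1]
o[:,:400]=cv2.resize(im["top"][155:230,250:350],(400,300),interpolation=2);o[:,400:]=cv2.resize(im["side"][140:240,260:393],(400,300),interpolation=2)
cv2.imwrite("pics/c4.png",o)
print("mouth px",proj("top",M),proj("side",M))
E
```

```text
clock: 11.65
tool_pos: [0.5921, 0.0898, 0.2406]
eef_rot: [0.695, 0.632, 0.256, -0.228]
contact_force: [0.2, 0.4, -0.4]
opening: 0.199
finger_force: 40.0
t 11.65 tcp [0.5921 0.0898 0.2406] shift(tool) [-0.0066 -0.0013 -0.0005] rotvec(tool) [ 0.0013 -0.0015  0.0089] q [ 0.63  0.92 -0.98  1.76  0.06  0.62 -0.19]
mouth px [[314.61774919 193.24043395]] [[325.71098373 198.09322515]]
```

View pics/c4.png

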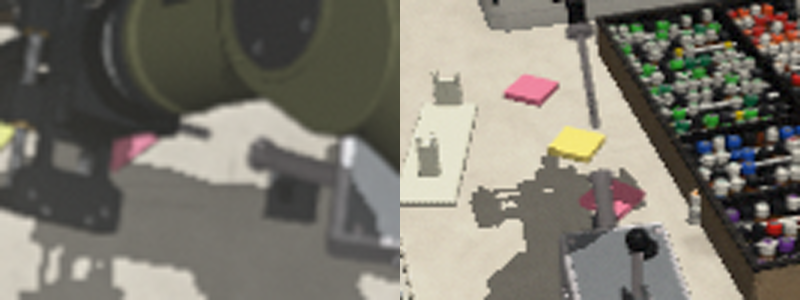

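The tip is at top (302.5,188.3) and side (325.5,181.7). The mouth is at top (314.5,193) and side (327,198.3). I'll compare the tip with the axis.

```bash
python3 - <<'E'
from t import *
from m import tri
s=get_state();Rt=R.from_quat(s["eef_rot"]).as_matrix()
tip=s["tool_pos"]-.008*Rt[:,2]-.151*Rt[:,0]
print("kin tip",tip,proj("top",tip),proj("side",tip))
for n in("top","side"):
    z=np.load(n+"3.npz");P=cloud(n,z["d"]);
    Q=P.reshape(-1,3);Q=Q[np.isfinite(Q).all(1)]
    L=(Q-tip)@Rt   # tool coords, tip at 0, shank along +x
    m=(L[:,0]>-.003)&(L[:,0]<.09)&(abs(L[:,1])<.018)&(abs(L[:,2])<.018);A=L[m]*1000
    for b in range(-3,90,15):
        w=A[(A[:,0]>=b)&(A[:,0]<b+15)]
        if len(w): print(n,b,len(w),np.round(np.r_[w.mean(0),w.min(0),w.max(0)],1))
    Mt=(Q-M)@np.c_[-d,np.cross(zt,-d),zt]
    for lo,hi in((-.012,.004),(-.045,-.015)):
        w=Mt[(Mt[:,0]>lo)&(Mt[:,0]<hi)&(abs(Mt[:,1])<.022)&(abs(Mt[:,2])<.022)]*1000
        print(n,"tube",lo,len(w),np.round(np.r_[w.mean(0),w.min(0),w.max(0)],1))
t=tri((302.5,188.25),(325.5,181.7));mm=tri((314.5,193),(327.2,198.3));print("tri tip",t,"err tool",Rt.T@(t-tip),"mouth",mm,"rel M",np.c_[-d,np.cross(zt,-d),zt].T@(mm-M),"tip->mouth tool",Rt.T@(mm-t))
E
```

```text
kin tip [ 0.5809 -0.0301  0.1496] [[301.2427 188.3487]] [[324.2895 182.5765]]
top -3 10 [ 7.6 -1.4 -3.9  2.9 -4.6 -6.9 11.5  2.9 -1.7]
top 12 13 [20.4 -1.8 -4.  14.7 -5.4 -6.6 26.7  2.1  0.2]
top tube -0.012 59 [ -2.7  -0.2   0.6 -11.6 -12.1 -12.3   3.5  11.6  15. ]
top tube -0.045 62 [-31.   -3.7  -2.6 -44.9 -12.8 -11.4 -16.1   7.8  21.1]
side -3 11 [ 6.   1.  -3.7 -0.  -2.2 -7.4 11.5  5.8  0.5]
side 12 14 [19.7  1.7 -3.  13.1 -1.7 -7.1 26.7  5.4 -0.7]
side 27 14 [34.8  0.9 -3.7 29.  -2.4 -7.7 41.2  5.1 -1.2]
side 42 13 [50.   0.5 -3.6 43.4 -2.6 -6.  56.7  3.9  0.1]
side 57 14 [64.9  1.3 -3.3 57.4 -2.6 -5.8 72.   5.   0.8]
side 72 14 [80.1  0.7 -4.3 73.1 -2.7 -7.4 86.8  4.7  0.1]
side 87 1 [88.3 -2.7 -3.7 88.3 -2.7 -3.7 88.3 -2.7 -3.7]
side tube -0.012 41 [ -4.8   0.6  -7.5 -11.4 -11.  -15.2   1.8  11.7   1.2]
side tube -0.045 72 [-31.6   0.1  -3.6 -44.8  -9.9 -11.9 -16.7  10.3  19.6]
tri tip [ 0.5819 -0.0339  0.1542] err tool [ 0.0001  0.0014 -0.0059] mouth [ 0.5773 -0.0658  0.1181] rel M [-0.0009  0.0027  0.0018] tip->mouth tool [-0.0479 -0.0018  0.0069]
```

Vision and kinematics agree within about 2 mm, so I'll advance gently into the funnel.

```bash
python3 -m inch '-1 -0.012 -0.0013 -0.0005 0.001 -0.001 0.009; -1 -0.012 0 0 0 0 0; -1 -0.012 0 0 0 0 0; -1 0 0 0 0 0 0; -1 0 0 0 0 0 0; -1 0 0 0 0 0 0'
python3 -c "
from t import *
aim(0)"
```

```text
clock: 12.25
tool_pos: [0.5883, 0.0597, 0.2168]
eef_rot: [0.699, 0.627, 0.255, -0.229]
contact_force: [0.2, 0.4, -0.7]
opening: 0.2
finger_force: 40.0
t 12.25 tcp [0.5883 0.0597 0.2168] shift(tool) [-0.0081 -0.0006  0.0008] rotvec(tool) [ 0.0021 -0.0019 -0.0036] q [ 0.68  0.96 -0.97  1.76  0.08  0.62 -0.16]
```

```bash
python3 -m inch '-1 -0.005 -0.0006 0.0008 0.001 -0.001 -0.0036; -1 -0.005 0 0 0 0 0; -1 -0.005 0 0 0 0 0; -1 -0.005 0 0 0 0 0; -1 0 0 0 0 0 0; -1 0 0 0 0 0 0'
python3 -c "
from t import *
aim(-.098);print(get_state()['contact_force'],get_state()['moment'])"
```

```text
clock: 12.75
tool_pos: [0.5861, 0.0446, 0.2029]
eef_rot: [0.698, 0.629, 0.254, -0.229]
contact_force: [-0.1, -0.1, -1.5]
opening: 0.199
finger_force: 40.0
t 12.75 tcp [0.5861 0.0446 0.2029] shift(tool) [-0.0855 -0.      0.0001] rotvec(tool) [ 0.0011 -0.0001 -0.0004] q [ 0.7   0.98 -0.96  1.76  0.09  0.62 -0.13]
[-0.12205693 -0.11237144 -1.50298471] [-0.69529034  0.01795423 -0.05337453]
```

```bash
python3 -m inch '-1 -0.006 0 0 0 0 0; -1 -0.006 0 0 0 0 0; -1 -0.006 0 0 0 0 0; -1 -0.006 0 0 0 0 0; -1 -0.006 0 0 0 0 0; -1 0 0 0 0 0 0; -1 0 0 0 0 0 0'
python3 -c "
from t import *
aim(-.098);print(get_state()['contact_force'],get_state()['moment'])"
```

```text
clock: 13.33
tool_pos: [0.5837, 0.0217, 0.1836]
eef_rot: [0.698, 0.629, 0.254, -0.229]
contact_force: [-0.1, 0.3, -0.9]
opening: 0.2
finger_force: 40.0
t 13.33 tcp [0.5837 0.0217 0.1836] shift(tool) [-0.0554 -0.      0.    ] rotvec(tool) [ 0.0011 -0.0002 -0.0005] q [ 0.73  1.01 -0.95  1.76  0.11  0.63 -0.1 ]
[-0.05911219  0.25983539 -0.89928033] [-0.66635282  0.01801402  0.00718205]
```

```bash
python3 -m inch '-1 -0.006 0 0 0 0 0; -1 -0.006 0 0 0 0 0; -1 -0.006 0 0 0 0 0; -1 -0.006 0 0 0 0 0; -1 -0.006 0 0 0 0 0; -1 -0.006 0 0 0 0 0; -1 -0.006 0 0 0 0 0; -1 -0.004 0 0 0 0 0; -1 0 0 0 0 0 0; -1 0 0 0 0 0 0'
python3 - <<'E'
from t import *
aim(-.098);print(get_state()['contact_force'],get_state()['moment'])
im={}
for n in("top","side"): im[n]=snapshot(n)[0][:,:,::-1]
o=np.zeros((300,800,3),np.uint8)
o[:,:400]=cv2.resize(im["top"][155:230,270:370],(400,300),interpolation=2);o[:,400:]=cv2.resize(im["side"][150:225,280:380],(400,300),interpolation=2)
cv2.imwrite("pics/c5.png",o)
E
```

```text
clock: 14.17
tool_pos: [0.5801, -0.013, 0.1543]
eef_rot: [0.698, 0.629, 0.255, -0.229]
contact_force: [-0.3, 0.6, -0.2]
opening: 0.202
finger_force: 40.0
t 14.17 tcp [ 0.5801 -0.013   0.1543] shift(tool) [-0.0099 -0.0001  0.    ] rotvec(tool) [ 0.001  -0.0004  0.0001] q [ 0.78  1.07 -0.94  1.74  0.14  0.64 -0.05]
[-0.29481342  0.63056545 -0.20580718] [-0.67879996 -0.02337494  0.05965608]
```

View pics/c5.png

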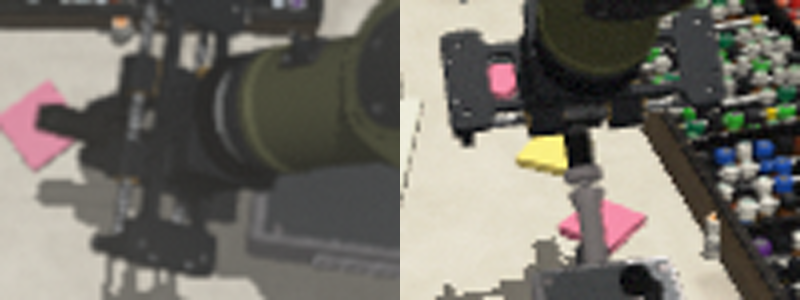

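The collar, at side crop (583,172), is just short of the rim and the rod is in the tube. I'll push until it seats.

```bash
python3 -m inch '-1 -0.004 0 0 0 0 0; -1 -0.003 0 0 0 0 0; -1 -0.002 0 0 0 0 0; -1 0 0 0 0 0 0; -1 0 0 0 0 0 0';python3 -m inch '-1 -0.002 0 0 0 0 0; -1 0 0 0 0 0 0; -1 0 0 0 0 0 0'
python3 -c "
from t import *
aim(-.098);print(get_state()['contact_force'],get_state()['moment'])"
```

```text
clock: 14.68
tool_pos: [0.5797, -0.0183, 0.1497]
eef_rot: [0.697, 0.629, 0.255, -0.229]
contact_force: [1.0, 4.8, 3.9]
opening: 0.196
finger_force: 40.0
clock: 14.93
tool_pos: [0.5797, -0.0183, 0.1496]
eef_rot: [0.697, 0.629, 0.256, -0.23]
contact_force: [0.7, 6.9, 6.7]
opening: 0.196
finger_force: 40.0
t 14.93 tcp [ 0.5797 -0.0183  0.1496] shift(tool) [-0.0028 -0.0002 -0.0002] rotvec(tool) [ 0.0007 -0.0046  0.0031] q [ 0.79  1.08 -0.94  1.74  0.15  0.64 -0.04]
[0.65708114 6.94989441 6.73467086] [ 1.32441376 -0.08894563 -0.00253428]
```

```bash
python3 -m inch '-1 -0.004 0 0 0 0 0; -1 -0.002 0 0 0 0 0; -1 0 0 0 0 0 0; -1 0 0 0 0 0 0; -1 0 0 0 0 0 0'
python3 - <<'E'
from t import *
aim(-.098);print(get_state()['contact_force'],get_state()['moment'])
im=snapshot("side")[0][:,:,::-1]
cv2.imwrite("pics/c6.png",cv2.resize(im[170:220,300:360],(480,400),interpolation=2))
E
```

```text
clock: 15.35
tool_pos: [0.5797, -0.0183, 0.1493]
eef_rot: [0.695, 0.63, 0.259, -0.232]
contact_force: [0.3, 12.6, 15.6]
opening: 0.206
finger_force: 40.0
t 15.35 tcp [ 0.5797 -0.0183  0.1493] shift(tool) [-0.0026 -0.0003 -0.0004] rotvec(tool) [-0.0001 -0.0115  0.0067] q [ 0.79  1.08 -0.94  1.74  0.15  0.65 -0.03]
[ 0.26523073 12.64060525 15.60785922] [ 3.26167314 -0.13807672  0.03746719]
```

View pics/c6.png

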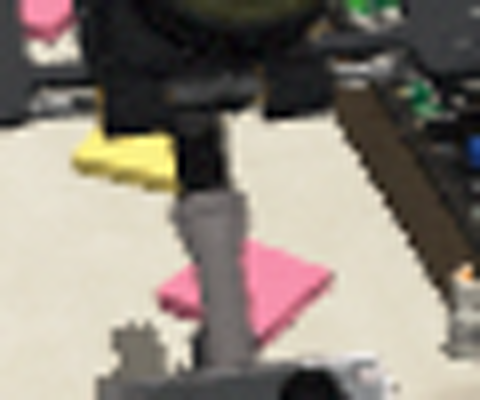

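The collar is flush on the rim, with no gap at crop (210,205), and a 20 N push moves it no further, so it is seated. I'll draw it out along the axis.

```bash
python3 -m inch '-1 0.004 0 0 0 0 0; -1 0.004 0 0 0 0 0; -1 0.008 0 0 0 0 0; -1 0.01 0 0 0 0 0; -1 0.01 0 0 0 0 0; -1 0.01 0 0 0 0 0; -1 0.01 0 0 0 0 0; -1 0.01 0 0 0 0 0; -1 0.01 0 0 0 0 0; -1 0.012 0 0 0 0 0; -1 0.012 0 0 0 0 0; -1 0.012 0 0 0 0 0; -1 0.012 0 0 0 0 0; -1 0.02 0 0 0 0 0; -1 0.03 0 0 0 0 0; -1 0 0 0 0 0 0; -1 0 0 0 0 0 0'
cat > f.py <<'E'
from t import *
pad=np.array([.6083,.1585,.1])
u=ex/np.linalg.norm(ex)
go(pad-.151*u+np.array([0,0,-.008]),-u,[0,0,-1])
print(get_state()['contact_force'])
E
python3 f.py; python3 -c "
from t import *
aim(0)"
```

```text
clock: 16.82
tool_pos: [0.5925, 0.1096, 0.2577]
eef_rot: [0.696, 0.631, 0.255, -0.228]
contact_force: [-0.4, -0.5, -1.4]
opening: 0.195
finger_force: 40.0
t 16.82 tcp [0.5925 0.1096 0.2577] shift(tool) [0.0473 0.0106 0.2563] rotvec(tool) [ 0.0029 -0.6993  0.005 ] q [ 0.61  0.89 -0.99  1.75  0.04  0.63 -0.22]
[-0.37098392 -0.5337619  -1.36560019]
t 16.82 tcp [0.5925 0.1096 0.2577] shift(tool) [-0.0728 -0.0001 -0.0001] rotvec(tool) [ 0.001  -0.0012  0.0056] q [ 0.61  0.89 -0.99  1.75  0.04  0.63 -0.22]
```

The rod is fully out. Before levelling, I'll check how close the centrifuge is.

```bash
python3 - <<'E'
from h import *
P=cloud("top",np.load("top0.npz")["d"]).reshape(-1,3)
for x in np.arange(.4,.8,.05):
    w=P[(abs(P[:,0]-x)<.025)&(P[:,2]>.04)&(P[:,1]>.31)]
    print(round(x,2),len(w),w[:,1].min() if len(w) else None)
E
python3 -m inch '-1 0.005 0.001 0 0 -0.0874 0; -1 0.005 0.001 0 0 -0.0874 0; -1 0.005 0.001 0 0 -0.0874 0; -1 0.005 0.001 0 0 -0.0874 0; -1 0.005 0.001 0 0 -0.0874 0; -1 0.005 0.001 0 0 -0.0874 0; -1 0.005 0.001 0 0 -0.0874 0; -1 0.005 0.001 0 0 -0.0874 0; -1 0 0 0 0 0 0; -1 0 0 0 0 0 0'
python3 f.py
```

```text
0.4 0 None
0.45 0 None
0.5 0 None
0.55 1986 0.436529589304047
0.6 2624 0.4367325942325457
0.65 2392 0.43692486084321175
0.7 2237 0.310642217090068
0.75 2455 0.31026251511180103
clock: 17.65
tool_pos: [0.6037, 0.1438, 0.2699]
eef_rot: [0.742, 0.67, 0.0, -0.0]
contact_force: [-0.4, -0.5, -0.9]
opening: 0.196
finger_force: 40.0
t 17.65 tcp [0.6037 0.1438 0.2699] shift(tool) [0.166  0.0035 0.1781] rotvec(tool) [ 0.0003 -0.0008  0.0031] q [-0.05  0.69 -0.47  1.55  0.35  0.99 -0.72]
[-0.43926613 -0.50895323 -0.93925402]
```

```bash
python3 -m inch '-1 0.02 0 0 0 0 0.003; -1 0.035 0.001 0 0 0 0; -1 0.035 0.001 0.01 0 0 0; -1 0.035 0.001 0.02 0 0 0; -1 0.035 0.001 0.03 0 0 0; -1 0.012 0 0.03 0 0 0; -1 0 0 0.03 0 0 0; -1 0 0 0.025 0 0 0; -1 0 0 0.01 0 0 0; -1 0 0 0 0 0 0; -1 0 0 0 0 0 0'
python3 f.py
```

```text
clock: 18.57
tool_pos: [0.6273, 0.3068, 0.1182]
eef_rot: [0.745, 0.667, -0.0, 0.001]
contact_force: [-0.1, -0.1, -0.5]
opening: 0.2
finger_force: 40.0
t 18.57 tcp [0.6273 0.3068 0.1182] shift(tool) [ 0.0015 -0.0035  0.0262] rotvec(tool) [ 0.0008  0.0007 -0.0065] q [-0.33  0.96 -0.39  1.41  0.43  0.85 -0.97]
[-0.11893001 -0.10035513 -0.54611076]
```

```bash
python3 -m inch '-1 0.002 -0.003 0.013 0 0 -0.006; -1 0 0 0.013 0 0 0; -1 0 0 0 0 0 0; -1 0 0 0 0 0 0; -1 0 0 0 0 0 0'
python3 f.py; python3 - <<'E'
from t import *
from m import tri
s=get_state();Rt=R.from_quat(s["eef_rot"]).as_matrix();tip=s["tool_pos"]-.008*Rt[:,2]-.151*Rt[:,0];print("kin tip",tip)
im={}
for n in("top","side"):
    p,dd=snapshot(n);im[n]=p[:,:,::-1];Q=cloud(n,dd).reshape(-1,3);Q=Q[np.isfinite(Q).all(1)];L=(Q-tip)@Rt
    m=(L[:,0]>-.008)&(L[:,0]<.11)&(abs(L[:,1])<.02)&(abs(L[:,2])<.03);A=L[m]*1000;print(n,"tip at tool x",A[:,0].min())
    for b in range(-8,110,20):
        w=A[(A[:,0]>=b)&(A[:,0]<b+20)]
        if len(w): print(n,b,len(w),np.round(w.mean(0),1))
    P=cloud(n,dd);X,Y,Z=[P[...,i] for i in range(3)]
    for nm,b in(("knob",(.5,.6,-.3,-.2,.15,.21)),("dropper",(.6,.67,-.46,-.38,.03,.1)),("amber",(.43,.51,-.46,-.37,.03,.12))):
        k=(X>b[0])&(X<b[1])&(Y>b[2])&(Y<b[3])&(Z>b[4])&(Z<b[5]);print(nm,np.median(P[k],0))
cv2.imwrite("pics/c7.png",np.vstack([cv2.resize(im["top"][130:270,150:430],(800,400),interpolation=2)[:300],cv2.resize(im["side"][90:300,200:480],(400,300),interpolation=2).copy() if 0 else np.pad(cv2.resize(im["side"][90:300,200:480],(400,300),interpolation=2),((0,0),(0,400),(0,0)))]))
E
```

```text
clock: 18.98
tool_pos: [0.6237, 0.3115, 0.0923]
eef_rot: [0.742, 0.67, 0.0, 0.001]
contact_force: [-0.3, 0.2, -0.6]
opening: 0.201
finger_force: 40.0
t 18.98 tcp [0.6237 0.3115 0.0923] shift(tool) [-0.0028  0.0006  0.0003] rotvec(tool) [0.0015 0.0007 0.0029] q [-0.35  0.99 -0.38  1.43  0.45  0.81 -0.98]
[-0.25334301  0.15503597 -0.57154431]
kin tip [0.6084 0.1613 0.1004]
top tip at tool x -2.3287393658473836
top -8 14 [ 3.6 -1.2 -4.2]
top 12 20 [21.7 -1.3 -4.8]
top 32 21 [42.4 -1.2 -4.8]
top 52 18 [62.5 -1.4 -5.5]
top 72 20 [82.4 -1.6 -4.3]
top 92 56 [99.9 -2.6 -8.8]
knob [ 0.5537 -0.2385  0.1831]
dropper [ 0.6339 -0.4214  0.0539]
amber [ 0.4692 -0.4195  0.0741]
side tip at tool x -3.5544078097226155
side -8 6 [ 2.9  1.3 -4.6]
side 12 7 [21.3  1.6 -5.2]
side 32 6 [41.7  0.4 -5.3]
side 52 6 [60.3  0.9 -5.4]
side 72 6 [80.4  0.3 -5.7]
side 92 36 [97.4  0.  -5.8]
knob [ 0.556  -0.2436  0.1785]
dropper [ 0.6368 -0.4338  0.0527]
amber [ 0.4699 -0.4439  0.0702]
```

View pics/c7.png

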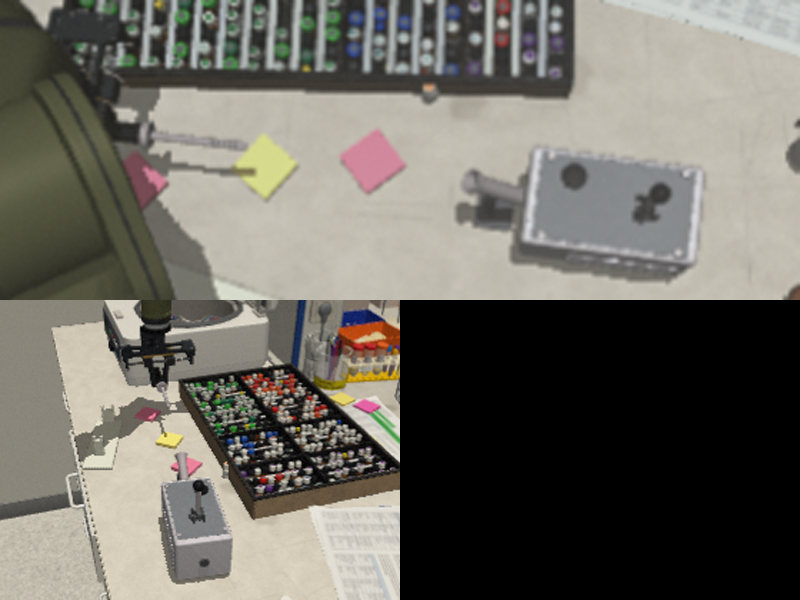

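The rod is level and its tip is over the yellow pad to within a few mm, at about 0.10 m. The lever is still upright and the bystanders have not moved.

```bash
python3 -m inch '-1 0 0 0 0 0 0; -1 0 0 0 0 0 0; -1 0 0 0 0 0 0; -1 0 0 0 0 0 0; -1 0 0 0 0 0 0; -1 0 0 0 0 0 0' && python3 -c "
from plant import r
print(r.finish_job())"
```

```text
clock: 19.58
tool_pos: [0.6236, 0.3113, 0.0921]
eef_rot: [0.742, 0.67, 0.0, 0.001]
contact_force: [0.5, -0.2, -0.7]
opening: 0.198
finger_force: 40.0
the job is handed in; nothing more can be done
None
```

I handed the job in at 19.6 s: the lever is upright, the rod was pushed in until its collar seated and then drawn right out, and it is held level with its tip about 10 cm over the middle of the yellow pad; the two bottles measured unmoved, and the vial looks unmoved in the last picture.

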